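Time and close a plaster mould, and hold it shut

ROBOT

A 7-joint arm with a two-finger parallel gripper is mounted at the origin on the work surface. World frame = base frame: x ahead of the robot, y to its left, z up, the work surface at z = 0. Lengths are in m, angles in rad, forces in N, time in s.
With the tool pointing down it reaches from about 0.35 to 0.775 m from the base axis. Payload 3.1 kg.
Tool frame: the origin (TCP) lies on the front face of the gripper's body, between the roots of the fingers; the fingertips stand 73 mm ahead of it and the grasp point (between the pads) lies 54 mm ahead of it; z points along the fingers, y is the line along which they close (so a half turn about z gives the same grasp; the last joint's range is limited). The gripper opens to 85 mm and grips with 20 to 120 N. Pads are 22 mm wide; open, the fingers measure 114 mm over their backs; the gripper's body (76 mm by 85 mm) begins 54 mm behind the grasp point. The pads swing forward as they close: fully open they stand 13 mm farther back than shut.
Start: joints at [-1.173, 0.311, 0.014, 1.512, -0.004, 1.319, -0.027], TCP at [0.234, 0.498, 0.304] pointing down, gripper open.
Joint ranges: [-2.7, 2.7], [-0.3, 1.91], [-1.27, 1.3], [0.12, 2.57], [-1.44, 4.58], [0.2, 2.03], [-3.05, 3.05]. Speed limits (rad/s): [2.79, 2.79, 3.14, 3.14, 3.14, 3.14, 3.14].

INTERFACE

Orientations are given as a unit quaternion [w, x, y, z].
In Python, from bench import ctrl, cams, job gives the robot as it stands.
- The arm moves only by the tool servo_tool, never from a script. Its argument "increments" is a list of rows, each an object with "delta_pos": the shift along the tool's x, y, z scaled (see below), a list of three; "twist": the turn about the tool's z scaled (see below); "fingers": the closure in counts, from 0 (fully open) to 255 (shut). In form: [{"delta_pos": [tx, ty, tz], "twist": twist, "fingers": fingers}, ...]. A call has 1 to 20 rows; each row is the pose to reach, as a shift and turn from the pose commanded when the call began, along the tool's axes at that moment; what a row does not reach only later rows make up. The controller multiplies each number of a shift by 0.4 m and each number of a turn by 30 degrees. A row lasts 1/10 s, in which the tool goes at most 50 mm and 8.59 degrees, less where a joint would pass 70% of its speed; a pose out of reach is approached as far as the arm can. A call with a number of a shift or a turn outside -1 to 1 is refused whole. A call with a gripper value outside its range is refused whole. The fingers move at their own pace and stop on an object; "newtons" is the grip in N (left out, the last holds). Time passes only in rows, so rows that repeat a pose let the fingers close. It gives the time, the measured TCP pose, the force, the opening and the grip force at its end, in the units of the state.
- ctrl.observe(): the state, without advancing time (a new reading comes with each control period).
- cams.get_image(name): name is "side" or "top"; returns a dict with "image" (384x512x3 uint8, red, green, blue), "intrinsics" (3x3 intrinsics, pixels), "dist" ([k1, k2, p1, p2, k3] as OpenCV has them; the pictures are not rectified), "xyz" and "rotation" of the camera in the world. Camera axes: x right, y up, looking along -z (the intrinsics and any distortion apply to the point x, -y, -z); pixel columns grow to the right and rows downward; lengths in m; the calibration is good to about 2 mm. A picture is of the moment at which its call begins. There is no depth.
- job.sign_off(): hands the job in; it is judged then, once.
The state is a dict: "clock": time; "joint_pos": joint angles; "qd": joint speeds; "joint_torque": joint torques, N m; "ee_pos": TCP position; "tcp_rot": TCP orientation; "force": force on the tool from outside, world axes, zero at the start; "wrist_torque": the same for the moment, N m; "width": finger opening in m; "gripper_force": force on a finger pad.
Only numpy, scipy, OpenCV 4.12 (cv2) and the standard library are available. Lean on these libraries where they do the work, as an engineer would, in place of code of your own. Each camera call takes 0.05 s, during which the arm holds its last target. There are 200 camera calls.

TASK

Start the bench timer by pushing its recessed green button all the way in with the stylus, then put the stylus back in its stand. Then lift the plaster mould's upper half by its handle, set it on the lower half with the red ends together so that the dowels go home, and press it down with about 15 N; finish still holding it by the handle and pressing, with the mould fully closed. Leave the other things on the bench where they are.

Things in the scene. Friction and masses are not known exactly. Their poses are not given: they have to be found in the camera images.
- lower_half: Lower mould half, plaster, 120 (own x) x 80 (own y) x 36 mm, fixed, parting face up, round 56 mm hollow in it. Origin: centre of its underside. On its x axis two brass dowels stand 14 mm above the face: 12 mm thick at x = -44 mm, 8 mm thick at x = +44 mm, the top 5 mm tapered by 3 mm in radius. The -x end has a red stripe.
- lower_face (a point): Centre of the lower half's parting face (36 mm above the bench), axes as the lower half. The mould is closed when upper_half's origin lies here with the x axes pointing the same way.
- upper_half: Loose upper mould half, plaster, 0.3 to 0.6 kg, 120 (own x) x 80 (own y) x 34 mm, on the bench hollow side down, wooden handle bar on top. Origin: centre of its underside (parting face). Two dowel holes 18 mm deep in the underside on the x axis: 14 mm wide at x = -44 mm, 10 mm wide at x = +44 mm. The -x end has a red stripe.
- upper_handle (a point): Centre of the upper half's wooden handle bar, 50 mm above its underside. The bar is 84 mm along the half's x, 26 mm wide along y, and reaches from 34 to 66 mm above the underside.
- stylus: Loose modelling stylus, 40 g, standing upright in its stand: round light-wood handle 19 mm in diameter and 60 mm long above, steel point 8 mm in diameter and 50 mm long below. Origin: on the axis at the shoulder between handle and point; own z points from the steel point to the handle, so the tip is at z = -50 mm and the handle's top at z = +60 mm.
- stand_top (a point): Centre of the hole mouth on top of the fixed dark wooden stand (44 x 44 x 60 mm tall, hole 13 mm in diameter and 56 mm deep with a small chamfer). The stylus is home when its shoulder rests here, point down in the hole.
- timer: Bench timer, white box 84 (own x) x 64 (own y) x 34 mm tall, fixed, with a dark display at the +x end and a recessed green start button at the -x end. Origin: centre of its underside.
- start_cap (a point): Centre of the top of the green start button (13.6 mm diameter), 21 mm towards -x from the timer's middle, at the bottom of a 17 mm wide round well: 5 mm below the timer's top when not pressed. It is pressed straight down.
- start_button (a joint): Travel of the start button, 0 = out, 0.005 m = fully in; a spring pushes it out (1 N at first, 4 N fully in).
- glaze_jar: Bystander, to be left alone: amber glaze jar with black lid, 64 mm diameter, 100 mm tall. Origin: centre of its underside.
- bowl: Bystander, to be left alone: terracotta bowl, 110 mm diameter, 42 mm tall. Origin: centre of its underside.
- dish: Bystander, to be left alone: small dark wooden dish, 80 mm diameter, 22 mm tall. Origin: centre of its underside.
- gourd_pot: Bystander, to be left alone: tan gourd-shaped pot, 96 mm diameter, 153 mm tall. Origin: centre of its underside.
- tin_cup: Bystander, to be left alone: dark tin cup, 68 mm diameter, 75 mm tall. Origin: centre of its underside.
- brush: Bystander, to be left alone: brush with a blue handle, 160 mm long, lying. Origin: centre of its underside.
- clay_blank: Bystander, to be left alone: round lump-shaped terracotta blank, 74 mm diameter, 60 mm tall. Origin: centre of its underside.
There are look-alikes about, which are no part of the job. What is shaped like the upper_half but purple or turquoise is not meant.

How it is judged:
On the way, in this order (a step that is already met when the one before it is completed fails the run):
1. the start button is pushed in with the stylus (value of joint start_button above 0.0038 m and contact force between stylus and timer above 0.5 N), for 0.1 s.
2. the stylus is back in its stand, let go (distance between stylus and stand_top below 0.006 m and angle between stylus's own z axis and vertical below 0.12 rad and contact force between the fingers and stylus below 0.1 N), for 0.2 s.
3. the mould is closed on its dowels (horizontal distance between upper_half and lower_face below 0.003 m and z of upper_half in the frame of lower_face between -0.003 and 0.002 m and angle between the x axis of upper_half and the x axis of lower_half, either way round below 0.05 rad), for 0.2 s.
At the end, for the whole second after the job is handed in: Upper half on the dowels: centres within 3 mm, faces within 2 mm, axes within 0.05 rad, at rest, fingers on it, over 9 N between the halves (weight included). Stylus in its stand within 6 mm, upright within 0.12 rad, not touched (all of step 2 and all of step 3 and contact force between upper_half and lower_half above 9 N and contact force between the fingers and upper_half above 3 N and linear speed of upper_half below 0.01 m/s); the arm keeps its last pose, push and grip.
It fails at once if another thing on the bench was moved more than 30 mm (distance of any of glaze_jar, bowl, dish, gourd_pot, tin_cup, brush, clay_blank from where it was at the start of the episode above 0.03 m).
It also fails if it takes over 54 s, if anything falls off the work surface, if the arm or the gripper's body presses on something with over 40 N, if the wrist force passes 120 N, or if a joint passes its speed limit or range.

## Working session

There is one attempt and no reset: what is moved stays moved. The work goes in short steps, Python scripts to look and compute and a tool call to move; the robot and the scene stay as the last step left them, time stands still between calls to the robot, and variables do not carry over. Pictures are saved under pics/ and viewed, at most 10 in all, crops included, and the job is handed in when it is done.

Besides the shell and the picture viewer there is one more tool, called in YAML: its name, and indented under it one key for each argument. servo_tool: Moves the arm, as the interface text tells. Shifts and turns lie within -1 to 1; 1 stands for 0.4 m of shift or 30 degrees of turn. Its arguments: {"type":"object","properties":{"increments":{"type":"array"},"newtons":{"type":"number"}},"required":["increments"]}

```bash
mkdir -p pics; ls
python3 - <<'E'
from bench import ctrl,cams
import cv2,numpy as np,pickle
np.set_printoptions(precision=4,suppress=True)
s=ctrl.observe();print({k:np.round(s[k],4) for k in s})
for n in("top","side"):
    d=cams.get_image(n);pickle.dump(d,open(n+".pkl","wb"));cv2.imwrite(f"pics/{n}0.png",cv2.resize(d["image"][:,:,::-1],(800,600),interpolation=cv2.INTER_CUBIC))
    print(n,d["intrinsics"],d["dist"],d["xyz"],d["rotation"])
E
```

```text
pics
{'clock': np.float64(0.0), 'joint_pos': array([-1.1728,  0.3118,  0.014 ,  1.513 , -0.0044,  1.3192, -0.0272]), 'qd': array([-0.0004,  0.0002,  0.0007, -0.0004,  0.0012,  0.0009,  0.0002]), 'joint_torque': array([  0.0002, -37.9922,   0.1462, -23.0585,   0.0122,   0.0139,
        -0.    ]), 'ee_pos': array([0.2339, 0.4972, 0.3028]), 'tcp_rot': array([-0.0002,  0.2181,  0.9759, -0.0012]), 'force': array([ 0.7737, -0.6998, -0.7722]), 'wrist_torque': array([-0.0342,  0.0453,  0.0038]), 'gripper_force': np.float64(0.0), 'width': np.float64(0.0851)}
top [[355.7125   0.     255.7612]
 [  0.     355.7125 188.5512]
 [  0.       0.       1.    ]] [-0.069  0.     0.     0.     0.   ] [0.3804 0.0445 1.279 ] [ 0.7122  0.0371 -0.0422 -0.6997]
side [[457.9356   0.     259.2198]
 [  0.     457.9356 184.8951]
 [  0.       0.       1.    ]] [0.0607 0.     0.     0.     0.    ] [ 0.3291 -1.0927  0.8424] [ 0.8808  0.4667 -0.0316 -0.0733]
```

View pics/top0.png

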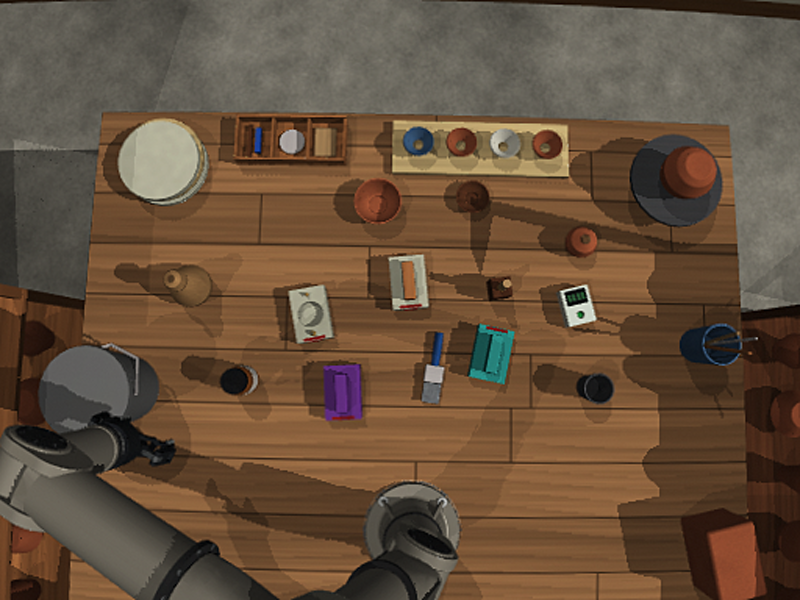

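View pics/side0.png

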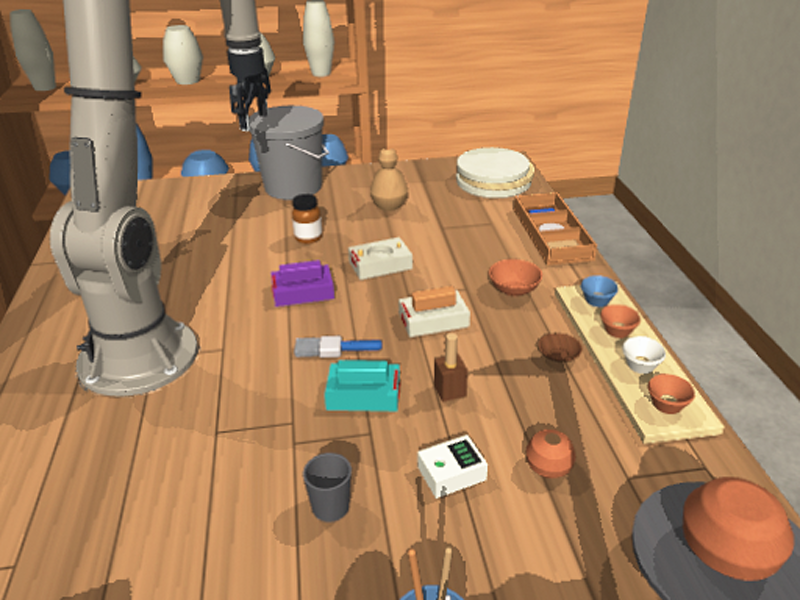

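The top view shows these candidates for the upper half, in 800x600 pixels:
- White with an orange handle at (409,282). I choose this one.
- Purple at (343,391), a look-alike.
- Turquoise at (491,353), a look-alike.
- White with a hollow at (311,314). This is the lower half.

The stand with the stylus is at (501,288) and the timer is at (577,305), with its green button at (580,315).

```bash
cat > h.py <<'E'
import numpy as np,cv2,pickle
from scipy.spatial.transform import Rotation as R
from scipy.optimize import least_squares
F=np.diag([1,-1,-1.])
def cam(d):
    q=d["rotation"]; M=R.from_quat([*q[1:],q[0]]).as_matrix()@F  # cv cam -> world
    return M,np.array(d["xyz"]),np.array(d["intrinsics"]),np.array(d["dist"],float)
def proj(d,P):
    M,t,K,D=cam(d); r=cv2.Rodrigues(M.T)[0]
    return cv2.projectPoints(np.asarray(P,float).reshape(-1,1,3),r,-M.T@t,K,D)[0].reshape(-1,2)
def onplane(d,px,z):
    M,t,K,D=cam(d); u=cv2.undistortPoints(np.asarray(px,float).reshape(-1,1,2),K,D).reshape(-1,2)
    v=np.c_[u,np.ones(len(u))]@M.T
    return t+v*((z-t[2])/v[:,2])[:,None]
def tri(ds,pxs):
    A=[];b=[]
    for d,p in zip(ds,pxs):
        t=cam(d)[1]; v=onplane(d,[p],0)[0]-t; v/=np.linalg.norm(v); Q=np.eye(3)-np.outer(v,v); A.append(Q); b.append(Q@t)
    return np.linalg.lstsq(np.vstack(A),np.hstack(b),rcond=None)[0]
def load(n): return pickle.load(open(n+".pkl","rb"))
E
python3 - <<'E'
from h import *
t=load("top")["image"];s=load("side")["image"]
a=cv2.resize(t[155:225,180:390],None,fx=3.8,fy=3.8,interpolation=cv2.INTER_CUBIC)
b=cv2.resize(s[145:325,215:320],None,fx=3.3,fy=3.3,interpolation=cv2.INTER_CUBIC)
cv2.imwrite("pics/tc.png",a[:,:,::-1]);cv2.imwrite("pics/sc.png",b[:,:,::-1])
E
```

```text
(no output)
```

View pics/tc.png

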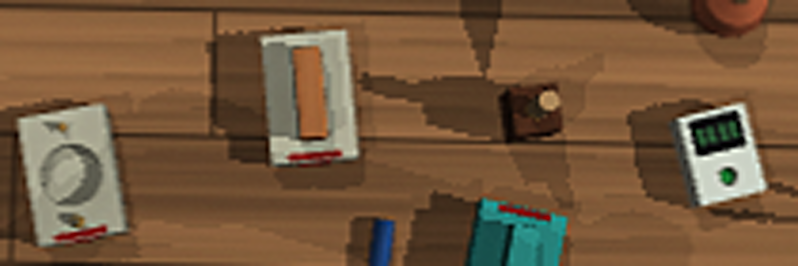

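View pics/sc.png

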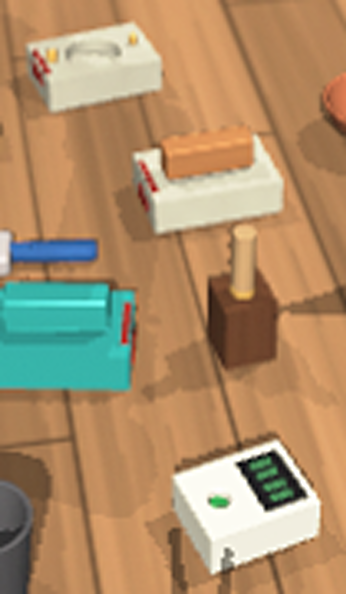

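The white and orange half at crop (309,97) has its red end toward the robot. The lower half at (73,175) also has its red end toward the robot. The timer's display faces +x, and its button is at (728,176). The stylus top is at (549,100). Next I'll fit the boxes to their silhouettes.

```bash
cat > fit.py <<'E'
from h import *
U=8
def hullmask(pts,box):
    x0,y0,x1,y1=box; m=np.zeros(((y1-y0)*U,(x1-x0)*U),np.uint8)
    p=((pts-[x0,y0]+.5)*U-.5); cv2.fillConvexPoly(m,cv2.convexHull(np.round(p*16).astype(np.int32)),1,shift=4); return m
def obs(d,box,thr):
    x0,y0,x1,y1=box; im=cv2.resize(d["image"][y0:y1,x0:x1],None,fx=U,fy=U,interpolation=cv2.INTER_CUBIC).astype(float)
    w=((im[:,:,2]/(im[:,:,0]+1)>thr)&(im[:,:,0]>75)).astype(np.uint8)
    c=max(cv2.findContours(w,0,1)[0],key=cv2.contourArea)
    m=np.zeros_like(w);cv2.fillConvexPoly(m,cv2.convexHull(c),1);return m
def box3(x,y,a,sz):
    L,W,H=sz;c,s=np.cos(a),np.sin(a)
    return np.array([[x+c*i*L/2-s*j*W/2,y+s*i*L/2+c*j*W/2,k*H] for i in(-1,1) for j in(-1,1) for k in(0,1)])
def fit(ds,boxes,sz,thr,x0):
    O=[obs(d,b,thr) for d,b in zip(ds,boxes)]
    from scipy.optimize import minimize
    f=lambda p:sum((hullmask(proj(d,box3(*p[:2],p[2],sz)),b)!=o).sum() for d,b,o in zip(ds,boxes,O))/U/U
    r=minimize(f,x0,method="Nelder-Mead",options=dict(initial_simplex=np.array(x0)+np.vstack([np.zeros(3),np.diag([.008,.008,.08])]),xatol=1e-5,fatol=.02))
    return r.x,r.fun,[o.sum()/U/U for o in O]
E
python3 - <<'E'
from fit import *
np.set_printoptions(precision=4,suppress=True)
t,s=load("top"),load("side")
def tp(v):return (np.array(v)+.5)/3.8-.5+[180,155]
def sp(v):return (np.array(v)+.5)/3.3-.5+[215,145]
for n,c,bt,bs,sz in(("lower",(73,170),(180,178,218,223),(219,148,267,182),(.12,.08,.036)),("upper",(309,97),(245,158,278,203),(252,182,304,218),(.12,.08,.034)),("timer",(721,155),(354,178,384,212),(263,276,316,322),(.084,.064,.034))):
    p=onplane(t,[tp(c)],.034)[0]
    for thr in(.72,.8):
        for cs in ((t,s),(t,),(s,)):
            B=[bt if d is t else bs for d in cs]
            print(n,thr,len(cs),*fit(cs,B,sz,thr,[p[0],p[1],-.15]))
print("btn",onplane(t,[tp((728,176))],.029),onplane(s,[sp((219,501))],.029))
print("stylus top",tri([t,s],[tp((549,100)),sp((244,231))]),onplane(t,[tp((549,100))],.12),onplane(s,[sp((244,231))],.12),"shoulder",onplane(s,[sp((242,296))],.06))
E
```

```text
lower 0.72 2 [0.4753 0.2381 0.2005] 35.75 [np.float64(839.1875), np.float64(803.53125)]
lower 0.72 1 [0.4751 0.2387 0.2018] 11.609375 [np.float64(839.1875)]
lower 0.72 1 [0.4757 0.2367 0.1991] 10.984375 [np.float64(803.53125)]
lower 0.8 2 [0.4749 0.2379 0.2008] 60.125 [np.float64(815.6875), np.float64(758.40625)]
lower 0.8 1 [0.4753 0.2383 0.203 ] 16.015625 [np.float64(815.6875)]
lower 0.8 1 [0.4757 0.2373 0.1706] 38.234375 [np.float64(758.40625)]
upper 0.72 2 [0.5528 0.0181 0.0999] 46.1875 [np.float64(798.921875), np.float64(1029.140625)]
upper 0.72 1 [0.5524 0.019  0.1087] 19.921875 [np.float64(798.921875)]
upper 0.72 1 [0.5527 0.0169 0.0903] 14.578125 [np.float64(1029.140625)]
upper 0.8 2 [0.5523 0.0186 0.1034] 59.953125 [np.float64(773.484375), np.float64(985.859375)]
upper 0.8 1 [0.5521 0.0189 0.1015] 17.46875 [np.float64(773.484375)]
upper 0.8 1 [0.553  0.0175 0.0831] 34.25 [np.float64(985.859375)]
timer 0.72 2 [ 0.5052 -0.3699  0.2517] 80.828125 [np.float64(463.84375), np.float64(1247.34375)]
timer 0.72 1 [ 0.5059 -0.3711  0.2413] 45.03125 [np.float64(463.84375)]
timer 0.72 1 [ 0.5053 -0.3692  0.254 ] 34.9375 [np.float64(1247.34375)]
timer 0.8 2 [ 0.5054 -0.369   0.2513] 64.34375 [np.float64(452.625), np.float64(1217.1875)]
timer 0.8 1 [ 0.5065 -0.3734  0.2418] 46.265625 [np.float64(452.625)]
timer 0.8 1 [ 0.5054 -0.369   0.2468] 16.90625 [np.float64(1217.1875)]
btn [[ 0.4845 -0.3749  0.029 ]] [[ 0.4854 -0.3733  0.029 ]]
stylus top [ 0.541  -0.1882  0.1188] [[ 0.5405 -0.1879  0.12  ]] [[ 0.5409 -0.1896  0.12  ]] shoulder [[ 0.5393 -0.196   0.06  ]]
```

```bash
cat > go.py <<'E'
import sys,numpy as np
from h import R
from bench import ctrl
# usage: go.py x y z tool_y_angle_deg : prints shift (units .4m) and twist (units 30deg) from measured pose
s=ctrl.observe();q=s["tcp_rot"];M=R.from_quat([*q[1:],q[0]]).as_matrix()
x,y,z,a=map(float,sys.argv[1:5]);d=M.T@(np.array([x,y,z])-s["ee_pos"])
cur=np.degrees(np.arctan2(M[1,1],M[0,1]));tw=-((a-cur+90)%180-90)
print("t",round(float(s["clock"]),2),"pos",np.round(s["ee_pos"],4),"yA",round(cur,2),"F",np.round(s["force"],2),"w",round(float(s["width"]),4),"grip",round(float(s["gripper_force"]),1),"q7",round(s["joint_pos"][6],2))
print("shift",np.round(d/.4,4),"twist",round(tw/30,4),"rows>=",round(np.linalg.norm(d)/.05,1))
E
python3 go.py .40 .15 .25 95.8
```

```text
t 0.1 pos [0.2339 0.4972 0.3029] yA 64.81 F [0.67 0.54 0.51] w 0.0853 grip 0.0 q7 -0.03
shift [-0.7452 -0.6085  0.1337] twist -1.0331 rows>= 7.8
```

servo_tool:
  increments:
    - {"delta_pos":[-0.745,-0.608,0.134],"twist":-1,"fingers":0}
    - {"delta_pos":[-0.745,-0.608,0.134],"twist":-1,"fingers":0}
    - {"delta_pos":[-0.745,-0.608,0.134],"twist":-1,"fingers":0}
    - {"delta_pos":[-0.745,-0.608,0.134],"twist":-1,"fingers":0}
    - {"delta_pos":[-0.745,-0.608,0.134],"twist":-1,"fingers":0}
    - {"delta_pos":[-0.745,-0.608,0.134],"twist":-1,"fingers":0}
    - {"delta_pos":[-0.745,-0.608,0.134],"twist":-1,"fingers":0}
    - {"delta_pos":[-0.745,-0.608,0.134],"twist":-1,"fingers":0}
    - {"delta_pos":[-0.745,-0.608,0.134],"twist":-1,"fingers":0}
    - {"delta_pos":[-0.745,-0.608,0.134],"twist":-1,"fingers":0}
    - {"delta_pos":[-0.745,-0.608,0.134],"twist":-1,"fingers":0}
    - {"delta_pos":[-0.745,-0.608,0.134],"twist":-1,"fingers":0}

```text
clock: 1.3
ee_pos: [0.3997, 0.1523, 0.2503]
tcp_rot: [-0.0, -0.044, 0.999, 0.0]
force: [0.1, -0.6, -0.3]
width: 0.0856
gripper_force: 0.0
```

```bash
python3 go.py .5405 -.1885 .22 95.8
```

```text
t 1.3 pos [0.3997 0.1523 0.2503] yA 95.0 F [ 0.15 -0.61 -0.3 ] w 0.0856 grip 0.0 q7 1.28
shift [-0.2765 -0.8796  0.0753] twist -0.0268 rows>= 7.4
```

servo_tool:
  increments:
    - {"delta_pos":[-0.277,-0.88,0.075],"twist":-0.027,"fingers":0}
    - {"delta_pos":[-0.277,-0.88,0.075],"twist":-0.027,"fingers":0}
    - {"delta_pos":[-0.277,-0.88,0.075],"twist":-0.027,"fingers":0}
    - {"delta_pos":[-0.277,-0.88,0.075],"twist":-0.027,"fingers":0}
    - {"delta_pos":[-0.277,-0.88,0.075],"twist":-0.027,"fingers":0}
    - {"delta_pos":[-0.277,-0.88,0.075],"twist":-0.027,"fingers":0}
    - {"delta_pos":[-0.277,-0.88,0.075],"twist":-0.027,"fingers":0}
    - {"delta_pos":[-0.277,-0.88,0.075],"twist":-0.027,"fingers":0}
    - {"delta_pos":[-0.277,-0.88,0.075],"twist":-0.027,"fingers":0}
    - {"delta_pos":[-0.277,-0.88,0.075],"twist":-0.027,"fingers":0}
    - {"delta_pos":[-0.277,-0.88,0.075],"twist":-0.027,"fingers":0}
    - {"delta_pos":[-0.277,-0.88,0.075],"twist":-0.027,"fingers":0}

```text
clock: 2.5
ee_pos: [0.5405, -0.1882, 0.2204]
tcp_rot: [0.0, -0.051, 0.999, 0.001]
force: [0.3, 0.1, 0.0]
width: 0.0856
gripper_force: 0.0
```

```bash
python3 go.py .5405 -.1885 .149 95.8;python3 - <<'E'
from bench import cams
from h import *
a=[]
for n,b in(("side",(230,195,340,285)),("top",(270,140,380,230))):
    d=cams.get_image(n);pickle.dump(d,open(n+"1.pkl","wb"));a.append(cv2.resize(d["image"][b[1]:b[3],b[0]:b[2]],None,fx=3.6,fy=3.6,interpolation=cv2.INTER_CUBIC))
cv2.imwrite("pics/a.png",np.hstack(a)[:,:,::-1])
E
```

```text
t 2.5 pos [ 0.5405 -0.1882  0.2204] yA 95.83 F [0.31 0.07 0.02] w 0.0856 grip 0.0 q7 2.16
shift [ 0.     -0.0011  0.1786] twist 0.001 rows>= 1.4
```

View pics/a.png

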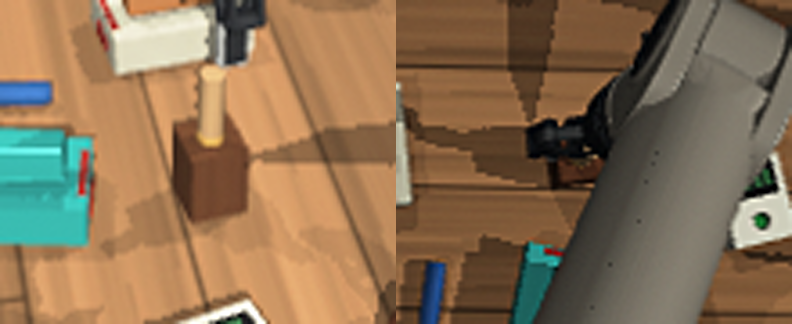

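Run:
```python
from h import *
d=load("side1")
for P in([.5405,-.1885,.12],[.5405,-.1885,.06],[.5455,-.24,.16],[.5355,-.137,.16]): print(P,(proj(d,P)[0]-[230,195]+.5)*3.6)
```

```text
[0.5405, -0.1885, 0.12] [211.80212778  71.66968197]
[0.5405, -0.1885, 0.06] [209.9543661  136.63582882]
[0.5455, -0.24, 0.16] [236.6302294   70.29935976]
[0.5355, -0.137, 0.16] [191.23983439 -14.65529023]
```

The side crop shows the stylus top at (212,72) and the near finger at (236,60). Both match my projections, so I'm going down to grip.

servo_tool:
  increments:
    - {"delta_pos":[0,0,0.09],"twist":0,"fingers":0}
    - {"delta_pos":[0,0,0.178],"twist":0,"fingers":0}
    - {"delta_pos":[0,0,0.178],"twist":0,"fingers":0}
    - {"delta_pos":[0,0,0.178],"twist":0,"fingers":0}
    - {"delta_pos":[0,0,0.178],"twist":0,"fingers":255}
    - {"delta_pos":[0,0,0.178],"twist":0,"fingers":255}
    - {"delta_pos":[0,0,0.178],"twist":0,"fingers":255}
    - {"delta_pos":[0,0,0.178],"twist":0,"fingers":255}
    - {"delta_pos":[0,0,0.178],"twist":0,"fingers":255}
    - {"delta_pos":[0,0,0.178],"twist":0,"fingers":255}
    - {"delta_pos":[0,0,0.178],"twist":0,"fingers":255}
    - {"delta_pos":[0,0,0.178],"twist":0,"fingers":255}
  newtons: 30

```text
clock: 3.8
ee_pos: [0.5405, -0.1908, 0.1497]
tcp_rot: [0.0, -0.049, 0.999, -0.0]
force: [-0.5, 0.4, 4.2]
width: 0.0184
gripper_force: 30.7
```

```bash
python3 go.py .5405 -.1885 .235 95.8
```

```text
t 3.8 pos [ 0.5405 -0.1908  0.1497] yA 95.62 F [-0.52  0.37  4.21] w 0.0184 grip 30.7 q7 2.19
shift [-0.0008  0.0056 -0.2134] twist -0.006 rows>= 1.7
```

servo_tool:
  increments:
    - {"delta_pos":[0,0,-0.05],"twist":0,"fingers":255}
    - {"delta_pos":[0,0,-0.12],"twist":0,"fingers":255}
    - {"delta_pos":[0,0,-0.213],"twist":0,"fingers":255}
    - {"delta_pos":[0,0,-0.213],"twist":0,"fingers":255}
    - {"delta_pos":[0,0,-0.213],"twist":0,"fingers":255}
    - {"delta_pos":[0,0,-0.213],"twist":0,"fingers":255}

```text
clock: 4.4
ee_pos: [0.5393, -0.1902, 0.2327]
tcp_rot: [-0.001, -0.049, 0.999, 0.001]
force: [0.4, -0.1, -1.6]
width: 0.018
gripper_force: 30.4
```

```bash
python3 go.py .485 -.3745 .22 95.8
python3 - <<'E'
from bench import cams
from h import *
d=cams.get_image("side");b=(240,150,320,250)
cv2.imwrite("pics/b.png",cv2.resize(d["image"][b[1]:b[3],b[0]:b[2]],None,fx=5,fy=5,interpolation=cv2.INTER_CUBIC)[:,:,::-1])
for P in([.5405,-.189,.206],[.5405,-.189,.146],[.5405,-.189,.096]): print(P,(proj(d,P)[0]-b[:2]+.5)*5)
E
```

```text
t 4.4 pos [ 0.5393 -0.1902  0.2327] yA 95.62 F [ 0.36 -0.08 -1.62] w 0.018 grip 30.4 q7 2.15
shift [ 0.1801 -0.4453  0.0317] twist -0.0061 rows>= 3.9
[0.5405, -0.189, 0.206] [248.38426784 186.46473833]
[0.5405, -0.189, 0.146] [245.54584312 284.42262135]
[0.5405, -0.189, 0.096] [243.32625806 361.83704677]
```

View pics/b.png

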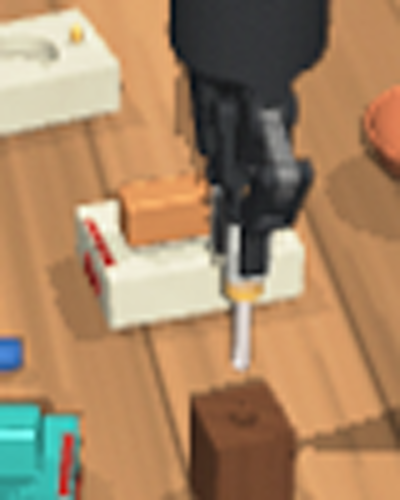

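The crop shows the stylus held upright, with its shoulder at (244,292) and its tip at (241,366). The stand hole is clear at (243,413).

servo_tool:
  increments:
    - {"delta_pos":[0.09,-0.22,0.016],"twist":0,"fingers":255}
    - {"delta_pos":[0.18,-0.445,0.032],"twist":0,"fingers":255}
    - {"delta_pos":[0.18,-0.445,0.032],"twist":0,"fingers":255}
    - {"delta_pos":[0.18,-0.445,0.032],"twist":0,"fingers":255}
    - {"delta_pos":[0.18,-0.445,0.032],"twist":0,"fingers":255}
    - {"delta_pos":[0.18,-0.445,0.032],"twist":0,"fingers":255}
    - {"delta_pos":[0.18,-0.445,0.032],"twist":0,"fingers":255}
    - {"delta_pos":[0.18,-0.445,0.032],"twist":0,"fingers":255}

```text
clock: 5.25
ee_pos: [0.4871, -0.3727, 0.2208]
tcp_rot: [-0.0, -0.051, 0.999, 0.001]
force: [-0.7, 0.5, 0.3]
width: 0.0183
gripper_force: 30.4
```

```bash
python3 go.py .485 -.3745 .180 95.6
python3 - <<'E'
from bench import cams
from h import *
print("hole",onplane(load("side"),[[243/5-.5+240,413/5-.5+150]],.06))
d=cams.get_image("side");b=(250,220,330,320)
cv2.imwrite("pics/c.png",cv2.resize(d["image"][b[1]:b[3],b[0]:b[2]],None,fx=5,fy=5,interpolation=cv2.INTER_CUBIC)[:,:,::-1])
for P in([.485,-.3745,.081],[.485,-.3745,.131],[.485,-.3745,.034]): print(P,(proj(d,P)[0]-b[:2]+.5)*5)
E
```

```text
t 5.25 pos [ 0.4871 -0.3727  0.2208] yA 95.81 F [-0.7   0.45  0.33] w 0.0183 grip 30.4 q7 2.5
shift [ 0.0057 -0.0041  0.1021] twist 0.0069 rows>= 0.8
hole [[ 0.541525  -0.1872206  0.06     ]]
[0.485, -0.3745, 0.081] [158.82090316 306.84833471]
[0.485, -0.3745, 0.131] [160.3562091  225.63782244]
[0.485, -0.3745, 0.034] [157.46349265 379.44188104]
```

View pics/c.png

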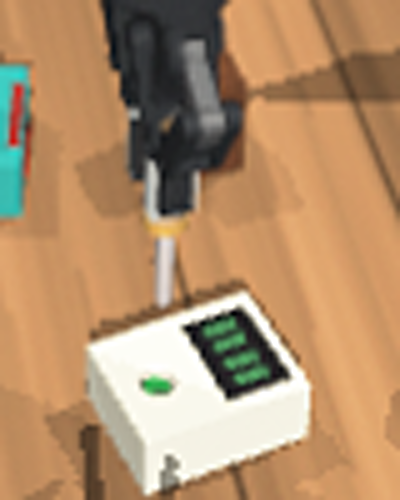

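The tip is at (163,304). After a 2 mm correction it lines up over the green cap at (157,385). Pressing now.

servo_tool:
  increments:
    - {"delta_pos":[0.0057,-0.0041,0.05],"twist":0,"fingers":255}
    - {"delta_pos":[0.0057,-0.0041,0.1],"twist":0,"fingers":255}
    - {"delta_pos":[0.0057,-0.0041,0.12],"twist":0,"fingers":255}
    - {"delta_pos":[0.0057,-0.0041,0.13],"twist":0,"fingers":255}
    - {"delta_pos":[0.0057,-0.0041,0.14],"twist":0,"fingers":255}
    - {"delta_pos":[0.0057,-0.0041,0.147],"twist":0,"fingers":255}
    - {"delta_pos":[0.0057,-0.0041,0.15],"twist":0,"fingers":255}
    - {"delta_pos":[0.0057,-0.0041,0.15],"twist":0,"fingers":255}
    - {"delta_pos":[0.0057,-0.0041,0.15],"twist":0,"fingers":255}
    - {"delta_pos":[0.0057,-0.0041,0.15],"twist":0,"fingers":255}

```text
clock: 6.3
ee_pos: [0.4845, -0.3765, 0.1634]
tcp_rot: [0.001, -0.049, 0.999, 0.0]
force: [-1.3, 1.9, 5.4]
width: 0.0184
gripper_force: 31.3
```

```bash
python3 go.py .485 -.3745 .161 95.6
```

```text
t 6.3 pos [ 0.4845 -0.3765  0.1634] yA 95.64 F [-1.35  1.89  5.36] w 0.0184 grip 31.3 q7 2.53
shift [-0.0017  0.0049  0.0059] twist 0.0015 rows>= 0.1
```

servo_tool:
  increments:
    - {"delta_pos":[0,0,0.008],"twist":0,"fingers":255}
    - {"delta_pos":[0,0,0.008],"twist":0,"fingers":255}
    - {"delta_pos":[0,0,0.008],"twist":0,"fingers":255}
    - {"delta_pos":[0,0,0.008],"twist":0,"fingers":255}

```text
clock: 6.7
ee_pos: [0.4852, -0.3769, 0.1627]
tcp_rot: [0.002, -0.049, 0.999, -0.0]
force: [-2.5, 5.0, 13.9]
width: 0.0182
gripper_force: 32.7
```

```bash
python3 go.py .485 -.3745 .235 95.6
```

```text
t 6.7 pos [ 0.4852 -0.3769  0.1627] yA 95.65 F [-2.5   4.99 13.86] w 0.0182 grip 32.7 q7 2.53
shift [-0.0009  0.0059 -0.1807] twist 0.0018 rows>= 1.4
```

The button has bottomed out at 13.9 N. Lifting.

servo_tool:
  increments:
    - {"delta_pos":[0,0.003,-0.06],"twist":0,"fingers":255}
    - {"delta_pos":[0,0.006,-0.19],"twist":0,"fingers":255}
    - {"delta_pos":[0,0.006,-0.19],"twist":0,"fingers":255}
    - {"delta_pos":[0,0.006,-0.19],"twist":0,"fingers":255}
    - {"delta_pos":[0,0.006,-0.19],"twist":0,"fingers":255}

```text
clock: 7.2
ee_pos: [0.4833, -0.3741, 0.2336]
tcp_rot: [-0.0, -0.049, 0.999, 0.0]
force: [0.0, -0.3, -0.6]
width: 0.0183
gripper_force: 30.5
```

```bash
python3 go.py .5405 -.190 .235 95.6
```

```text
t 7.2 pos [ 0.4833 -0.3741  0.2336] yA 95.61 F [ 0.02 -0.25 -0.63] w 0.0183 grip 30.5 q7 2.5
shift [-0.1873  0.4441 -0.0033] twist 0.0003 rows>= 3.9
```

servo_tool:
  increments:
    - {"delta_pos":[-0.09,0.22,-0.004],"twist":0,"fingers":255}
    - {"delta_pos":[-0.187,0.444,-0.004],"twist":0,"fingers":255}
    - {"delta_pos":[-0.187,0.444,-0.004],"twist":0,"fingers":255}
    - {"delta_pos":[-0.187,0.444,-0.004],"twist":0,"fingers":255}
    - {"delta_pos":[-0.187,0.444,-0.004],"twist":0,"fingers":255}
    - {"delta_pos":[-0.187,0.444,-0.004],"twist":0,"fingers":255}
    - {"delta_pos":[-0.187,0.444,-0.004],"twist":0,"fingers":255}
    - {"delta_pos":[-0.187,0.444,-0.004],"twist":0,"fingers":255}
    - {"delta_pos":[-0.187,0.444,-0.004],"twist":0,"fingers":255}

```text
clock: 8.1
ee_pos: [0.5399, -0.192, 0.2357]
tcp_rot: [-0.0, -0.047, 0.999, -0.0]
force: [0.1, 0.3, -0.0]
width: 0.0179
gripper_force: 30.5
```

```bash
python3 go.py .5405 -.190 .215 95.6
python3 - <<'E'
from bench import cams
from h import *
d=cams.get_image("side");b=(240,170,320,270)
pickle.dump(d,open("side2.pkl","wb"))
cv2.imwrite("pics/d.png",cv2.resize(d["image"][b[1]:b[3],b[0]:b[2]],None,fx=6,fy=6,interpolation=cv2.INTER_CUBIC)[:,:,::-1])
for P in([.5405,-.190,.146],[.5405,-.190,.096],[.5405,-.190,.06],[.5405,-.187,.06]): print(P,(proj(d,P)[0]-b[:2]+.5)*6)
E
```

```text
t 8.1 pos [ 0.5399 -0.192   0.2357] yA 95.44 F [ 0.08  0.29 -0.02] w 0.0179 grip 30.5 q7 2.15
shift [-0.0019  0.0049  0.0518] twist -0.0055 rows>= 0.4
[0.5405, -0.19, 0.146] [295.15781631 222.71575151]
[0.5405, -0.19, 0.096] [292.4810057  315.64496749]
[0.5405, -0.19, 0.06] [290.64427545 379.91729337]
[0.5405, -0.187, 0.06] [289.2051073  375.53999871]
```

View pics/d.png

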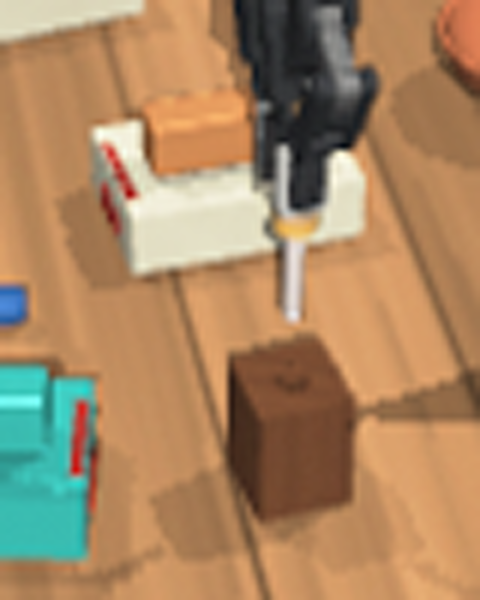

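The crop shows the tip at (291,318) directly above the hole at (293,380), so I'm lowering the stylus.

servo_tool:
  increments:
    - {"delta_pos":[-0.002,0.004,0.03],"twist":0,"fingers":255}
    - {"delta_pos":[-0.002,0.004,0.06],"twist":0,"fingers":255}
    - {"delta_pos":[-0.002,0.004,0.08],"twist":0,"fingers":255}
    - {"delta_pos":[-0.002,0.004,0.1],"twist":0,"fingers":255}
    - {"delta_pos":[-0.002,0.004,0.12],"twist":0,"fingers":255}
    - {"delta_pos":[-0.002,0.004,0.15],"twist":0,"fingers":255}
    - {"delta_pos":[-0.002,0.004,0.18],"twist":0,"fingers":255}
    - {"delta_pos":[-0.002,0.004,0.2],"twist":0,"fingers":255}
    - {"delta_pos":[-0.002,0.004,0.209],"twist":0,"fingers":255}
    - {"delta_pos":[-0.002,0.004,0.209],"twist":0,"fingers":255}
    - {"delta_pos":[-0.002,0.004,0.209],"twist":0,"fingers":255}

```text
clock: 9.25
ee_pos: [0.5416, -0.1888, 0.1526]
tcp_rot: [0.0, -0.049, 0.999, -0.0]
force: [-0.7, -0.2, -0.1]
width: 0.0181
gripper_force: 30.5
```

```bash
python3 go.py .5405 -.190 .1505 95.6
```

```text
t 9.25 pos [ 0.5416 -0.1888  0.1526] yA 95.61 F [-0.72 -0.23 -0.13] w 0.0181 grip 30.5 q7 2.19
shift [ 0.003  -0.0028  0.0053] twist 0.0005 rows>= 0.1
```

servo_tool:
  increments:
    - {"delta_pos":[0,0,0.005],"twist":0,"fingers":255}
    - {"delta_pos":[0,0,0.005],"twist":0,"fingers":255}
    - {"delta_pos":[0,0,0.005],"twist":0,"fingers":0}
    - {"delta_pos":[0,0,0.005],"twist":0,"fingers":0}
    - {"delta_pos":[0,0,0.005],"twist":0,"fingers":0}
    - {"delta_pos":[0,0,0.005],"twist":0,"fingers":0}
    - {"delta_pos":[0,0,0.005],"twist":0,"fingers":0}
    - {"delta_pos":[0,0,0.005],"twist":0,"fingers":0}
    - {"delta_pos":[0,0,0.005],"twist":0,"fingers":0}
    - {"delta_pos":[0,0,0.005],"twist":0,"fingers":0}
    - {"delta_pos":[0,0,-0.1],"twist":0,"fingers":0}
    - {"delta_pos":[0,0,-0.2],"twist":0,"fingers":0}
    - {"delta_pos":[0,0,-0.2],"twist":0,"fingers":0}
    - {"delta_pos":[0,0,-0.2],"twist":0,"fingers":0}

```text
clock: 10.65
ee_pos: [0.5418, -0.1889, 0.2335]
tcp_rot: [0.001, -0.049, 0.999, -0.0]
force: [-0.5, -0.7, -0.4]
width: 0.0857
gripper_force: 0.0
```

```bash
python3 go.py .5527 .0182 .20 95.8
python3 - <<'E'
from bench import cams
from h import *
d=cams.get_image("side");a=load("side")
b=(265,200,300,270)
x=d["image"][b[1]:b[3],b[0]:b[2]].astype(int)-a["image"][b[1]:b[3],b[0]:b[2]]
m=abs(x).sum(2)>90;print(m.sum());ys,xs=np.nonzero(m);print(ys.min()+200 if m.any() else 0,ys.max()+200 if m.any() else 0)
for n,i in(("new",d),("old",a)):
    # stylus handle columns, light wood, rows along the handle
    im=i["image"].astype(int); 
    for r in(218,224,230): 
        row=im[r,278:300]; w=np.clip(row[:,0]-150,0,None); print(n,r,row[:,0])
E
```

```text
t 10.65 pos [ 0.5418 -0.1889  0.2335] yA 95.61 F [-0.5  -0.71 -0.45] w 0.0857 grip 0.0 q7 2.15
shift [-0.0775  0.5127  0.0835] twist -0.0063 rows>= 4.2
110
200 224
new 218 [200 194 196 206 214 218 202 128 164 203 219 222 221 204 182 198 221 219
 219 220 221 220]
new 224 [205 204 198 195 196 209 196 138 180 212 224 225 221 191 175 221 223 221
 220 219 219 220]
new 230 [102 129 127 128 127 124 119 133 194 219 226 224 218 181 128 121 127 160
 209 224 221 219]
old 218 [191 187 188 198 206 202 160 128 169 199 217 218 214 186 174 216 212 210
 211 212 213 212]
old 224 [196 195 190 188 189 186 124 134 184 208 220 219 210 178 166 212 217 214
 213 211 211 212]
old 230 [ 97 123 124 121 120 119 116 141 195 213 222 215 203 169 109 117 122 153
 200 217 213 211]
```

The stylus is back as it was, within half a pixel. Next, the mould.

servo_tool:
  increments:
    - {"delta_pos":[-0.02,0.12,0],"twist":-0.006,"fingers":0}
    - {"delta_pos":[-0.04,0.25,0.03],"twist":-0.006,"fingers":0}
    - {"delta_pos":[-0.078,0.513,0.084],"twist":-0.006,"fingers":0}
    - {"delta_pos":[-0.078,0.513,0.084],"twist":-0.006,"fingers":0}
    - {"delta_pos":[-0.078,0.513,0.084],"twist":-0.006,"fingers":0}
    - {"delta_pos":[-0.078,0.513,0.084],"twist":-0.006,"fingers":0}
    - {"delta_pos":[-0.078,0.513,0.084],"twist":-0.006,"fingers":0}
    - {"delta_pos":[-0.078,0.513,0.084],"twist":-0.006,"fingers":0}
    - {"delta_pos":[-0.078,0.513,0.084],"twist":-0.006,"fingers":0}
    - {"delta_pos":[-0.078,0.513,0.084],"twist":-0.006,"fingers":0}

```text
clock: 11.7
ee_pos: [0.5524, 0.0169, 0.199]
tcp_rot: [0.0, -0.049, 0.999, -0.0]
force: [-1.3, 0.6, -0.1]
width: 0.0851
gripper_force: 0.0
```

```bash
python3 go.py .5527 .0182 .112 95.8
```

```text
t 11.7 pos [0.5524 0.0169 0.199 ] yA 95.63 F [-1.31  0.63 -0.11] w 0.0851 grip 0.0 q7 1.76
shift [-0.001   0.0033  0.2175] twist -0.0058 rows>= 1.7
```

servo_tool:
  increments:
    - {"delta_pos":[-0.001,0.003,0.1],"twist":-0.006,"fingers":0}
    - {"delta_pos":[-0.001,0.003,0.17],"twist":-0.006,"fingers":0}
    - {"delta_pos":[-0.001,0.003,0.217],"twist":-0.006,"fingers":0}
    - {"delta_pos":[-0.001,0.003,0.217],"twist":-0.006,"fingers":0}
    - {"delta_pos":[-0.001,0.003,0.217],"twist":-0.006,"fingers":0}
    - {"delta_pos":[-0.001,0.003,0.217],"twist":-0.006,"fingers":255}
    - {"delta_pos":[-0.001,0.003,0.217],"twist":-0.006,"fingers":255}
    - {"delta_pos":[-0.001,0.003,0.217],"twist":-0.006,"fingers":255}
    - {"delta_pos":[-0.001,0.003,0.217],"twist":-0.006,"fingers":255}
    - {"delta_pos":[-0.001,0.003,0.217],"twist":-0.006,"fingers":255}
    - {"delta_pos":[-0.001,0.003,0.217],"twist":-0.006,"fingers":255}
    - {"delta_pos":[-0.001,0.003,0.217],"twist":-0.006,"fingers":255}
  newtons: 70

```text
clock: 12.9
ee_pos: [0.5533, 0.0192, 0.1129]
tcp_rot: [0.001, -0.052, 0.999, -0.0]
force: [-0.7, -2.0, 6.3]
width: 0.025
gripper_force: 70.9
```

```bash
python3 go.py .5527 .0182 .20 95.8
```

```text
t 12.9 pos [0.5533 0.0192 0.1129] yA 95.96 F [-0.65 -1.96  6.27] w 0.025 grip 70.9 q7 1.81
shift [ 0.0014 -0.0026 -0.2177] twist 0.0053 rows>= 1.7
```

servo_tool:
  increments:
    - {"delta_pos":[0,0,-0.05],"twist":0,"fingers":255}
    - {"delta_pos":[0,0,-0.12],"twist":0,"fingers":255}
    - {"delta_pos":[0,0,-0.2],"twist":0,"fingers":255}
    - {"delta_pos":[0,0,-0.25],"twist":0,"fingers":255}
    - {"delta_pos":[0,0,-0.25],"twist":0,"fingers":255}
    - {"delta_pos":[0,0,-0.25],"twist":0,"fingers":255}

```text
clock: 13.5
ee_pos: [0.5513, 0.0203, 0.2102]
tcp_rot: [-0.002, -0.052, 0.999, 0.0]
force: [-0.1, 0.1, -5.8]
width: 0.0247
gripper_force: 69.8
```

```bash
python3 go.py .475 .238 .20 101.5
```

```text
t 13.5 pos [0.5513 0.0203 0.2102] yA 96.0 F [-0.09  0.13 -5.78] w 0.0247 grip 69.8 q7 1.76
shift [0.1328 0.5611 0.0262] twist -0.1834 rows>= 4.6
```

servo_tool:
  increments:
    - {"delta_pos":[0.03,0.12,0.026],"twist":-0.05,"fingers":255}
    - {"delta_pos":[0.06,0.24,0.026],"twist":-0.1,"fingers":255}
    - {"delta_pos":[0.09,0.36,0.026],"twist":-0.14,"fingers":255}
    - {"delta_pos":[0.115,0.48,0.026],"twist":-0.183,"fingers":255}
    - {"delta_pos":[0.133,0.561,0.026],"twist":-0.183,"fingers":255}
    - {"delta_pos":[0.133,0.561,0.026],"twist":-0.183,"fingers":255}
    - {"delta_pos":[0.133,0.561,0.026],"twist":-0.183,"fingers":255}
    - {"delta_pos":[0.133,0.561,0.026],"twist":-0.183,"fingers":255}
    - {"delta_pos":[0.133,0.561,0.026],"twist":-0.183,"fingers":255}
    - {"delta_pos":[0.133,0.561,0.026],"twist":-0.183,"fingers":255}

```text
clock: 14.5
ee_pos: [0.4767, 0.236, 0.2011]
tcp_rot: [-0.0, -0.098, 0.995, -0.0]
force: [0.1, 0.6, -5.8]
width: 0.0251
gripper_force: 70.3
```

```bash
python3 go.py .475 .238 .175 101.5
python3 - <<'E'
from bench import cams
from h import *
d=cams.get_image("side");pickle.dump(d,open("side3.pkl","wb"));b=(205,105,285,185)
cv2.imwrite("pics/e.png",cv2.resize(d["image"][b[1]:b[3],b[0]:b[2]],None,fx=7,fy=7,interpolation=cv2.INTER_CUBIC)[:,:,::-1])
a=.2007;c,s=np.cos(a),np.sin(a)
for z in(.087,.121,.036,0):
  for i in(-1,1):
    for j in(-1,1):
      P=[.475+c*i*.06-s*j*.04,.238+s*i*.06+c*j*.04,z];print(i,j,z,np.round((proj(d,P)[0]-b[:2]+.5)*7,1))
E
```

```text
t 14.5 pos [0.4767 0.236  0.2011] yA 101.3 F [ 0.07  0.56 -5.83] w 0.0251 grip 70.3 q7 1.39
shift [0.0031 0.0058 0.0653] twist -0.0065 rows>= 0.5
-1 -1 0.087 [167.8 360.5]
-1 1 0.087 [117.8 281.7]
1 -1 0.087 [410.1 312.3]
1 1 0.087 [351.7 237.2]
-1 -1 0.121 [164.  296.2]
-1 1 0.121 [113.5 219. ]
1 -1 0.121 [409.5 248.9]
1 1 0.121 [350.5 175.3]
-1 -1 0.036 [173.3 453.9]
-1 1 0.036 [124.  372.9]
1 -1 0.036 [410.9 404.5]
1 1 0.036 [353.6 327.2]
-1 -1 0 [177.  517.6]
-1 1 0 [128.3 435.2]
1 -1 0 [411.5 467.5]
1 1 0 [354.9 388.7]
```

View pics/e.png

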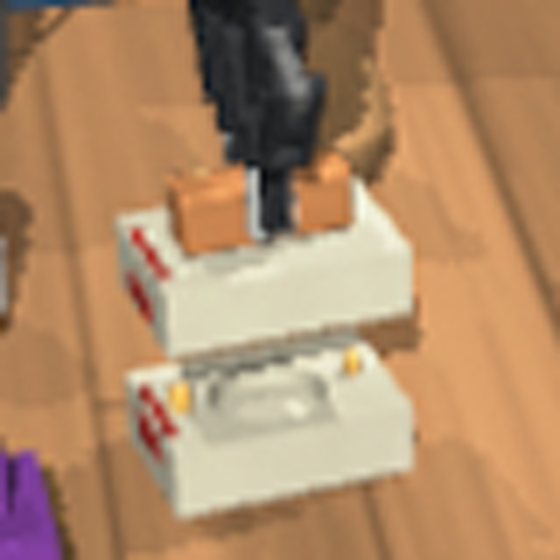

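The upper half hangs level and aligned over the lower half, red ends together. The corners are within about 4 px of the model (7x crop). I'll do a joint silhouette fit for the relative offset.

```bash
for i in 1 2 3; do python3 go.py .475 .238 .175 101.5|head -1; python3 -c "
from bench import cams;cams.get_image('side')"; done
python3 - <<'E'
from fit import *
from scipy.optimize import minimize
d=load("side3")
def run(ztop,box,sz,zs):
    o=obs(d,box,.72);print("area",o.sum()/64)
    for z in zs:
        def f(p):
            P=box3(*p,sz);P[:,2]+=z;return (hullmask(proj(d,P),box)!=o).sum()/64
        x0=np.array([.475,.238,.2])
        r=minimize(f,x0,method="Nelder-Mead",options=dict(initial_simplex=x0+np.vstack([np.zeros(3),np.diag([.008,.008,.08])]),xatol=1e-5,fatol=.02));print(z,np.round(r.x,4),r.fun)
run(0,(219,126,268,157),(.12,.08,.034),(.086,.088,.09))
d=load("side");run(0,(219,148,267,182),(.12,.08,.036),(0,))
E
```

```text
t 14.55 pos [0.4766 0.2363 0.2013] yA 101.33 F [-0.1   0.96 -5.6 ] w 0.0249 grip 70.3 q7 1.39
t 14.6 pos [0.4766 0.2366 0.2014] yA 101.36 F [ 0.05 -0.08 -5.34] w 0.0244 grip 70.3 q7 1.39
t 14.65 pos [0.4765 0.2369 0.2015] yA 101.39 F [-0.19  0.7  -5.66] w 0.0247 grip 70.3 q7 1.39
area 980.015625
0.086 [0.4772 0.2397 0.1662] 186.53125
0.088 [0.4766 0.2357 0.1664] 185.921875
0.09 [0.4763 0.2316 0.1481] 185.6875
area 803.53125
0 [0.4756 0.237  0.201 ] 11.21875
```

servo_tool:
  increments:
    - {"delta_pos":[0,0,0.03],"twist":0,"fingers":255}
    - {"delta_pos":[0,0,0.055],"twist":0,"fingers":255}
    - {"delta_pos":[0,0,0.07],"twist":0,"fingers":255}
    - {"delta_pos":[0,0,0.08],"twist":0,"fingers":255}
    - {"delta_pos":[0,0,0.08],"twist":0,"fingers":255}
    - {"delta_pos":[0,0,0.08],"twist":0,"fingers":255}
    - {"delta_pos":[0,0,0.08],"twist":0,"fingers":255}

```text
clock: 15.4
ee_pos: [0.4766, 0.2377, 0.1699]
tcp_rot: [0.0, -0.1, 0.995, 0.0]
force: [0.8, 0.3, -4.4]
width: 0.0249
gripper_force: 70.3
```

```bash
python3 go.py .4753 .238 .160 101.5
```

```text
t 15.4 pos [0.4766 0.2377 0.1699] yA 101.47 F [ 0.76  0.29 -4.38] w 0.0249 grip 70.3 q7 1.4
shift [0.0031 0.0015 0.0248] twist -0.0011 rows>= 0.2
```

servo_tool:
  increments:
    - {"delta_pos":[0.002,0.001,0.008],"twist":0,"fingers":255}
    - {"delta_pos":[0.002,0.001,0.014],"twist":0,"fingers":255}
    - {"delta_pos":[0.002,0.001,0.02],"twist":0,"fingers":255}
    - {"delta_pos":[0.002,0.001,0.026],"twist":0,"fingers":255}
    - {"delta_pos":[0.002,0.001,0.03],"twist":0,"fingers":255}
    - {"delta_pos":[0.002,0.001,0.03],"twist":0,"fingers":255}
    - {"delta_pos":[0.002,0.001,0.03],"twist":0,"fingers":255}

```text
clock: 16.1
ee_pos: [0.4756, 0.2374, 0.1574]
tcp_rot: [0.0, -0.1, 0.995, -0.0]
force: [0.6, -0.7, -5.2]
width: 0.0252
gripper_force: 70.3
```

```bash
python3 go.py .4753 .238 .149 101.5
```

```text
t 16.1 pos [0.4756 0.2374 0.1574] yA 101.45 F [ 0.62 -0.7  -5.2 ] w 0.0252 grip 70.3 q7 1.4
shift [0.0005 0.0016 0.0211] twist -0.0017 rows>= 0.2
```

The dowels have entered the holes with no side force, so I'm continuing down.

servo_tool:
  increments:
    - {"delta_pos":[0,0,0.006],"twist":0,"fingers":255}
    - {"delta_pos":[0,0,0.012],"twist":0,"fingers":255}
    - {"delta_pos":[0,0,0.016],"twist":0,"fingers":255}
    - {"delta_pos":[0,0,0.02],"twist":0,"fingers":255}
    - {"delta_pos":[0,0,0.023],"twist":0,"fingers":255}
    - {"delta_pos":[0,0,0.025],"twist":0,"fingers":255}
    - {"delta_pos":[0,0,0.025],"twist":0,"fingers":255}
    - {"delta_pos":[0,0,0.025],"twist":0,"fingers":255}

```text
clock: 16.9
ee_pos: [0.4758, 0.2374, 0.1489]
tcp_rot: [0.0, -0.1, 0.995, 0.0]
force: [-2.1, -3.1, 5.7]
width: 0.0245
gripper_force: 71.7
```

```bash
python3 go.py .4753 .238 .149 101.5
```

```text
t 16.9 pos [0.4758 0.2374 0.1489] yA 101.45 F [-2.06 -3.14  5.66] w 0.0245 grip 71.7 q7 1.41
shift [ 0.0009  0.0017 -0.0002] twist -0.0016 rows>= 0.0
```

servo_tool:
  increments:
    - {"delta_pos":[0,0,0.004],"twist":0,"fingers":255}
    - {"delta_pos":[0,0,0.006],"twist":0,"fingers":255}
    - {"delta_pos":[0,0,0.006],"twist":0,"fingers":255}
    - {"delta_pos":[0,0,0.006],"twist":0,"fingers":255}
    - {"delta_pos":[0,0,0.006],"twist":0,"fingers":255}
    - {"delta_pos":[0,0,0.006],"twist":0,"fingers":255}
    - {"delta_pos":[0,0,0.006],"twist":0,"fingers":255}
    - {"delta_pos":[0,0,0.006],"twist":0,"fingers":255}
    - {"delta_pos":[0,0,0.006],"twist":0,"fingers":255}
    - {"delta_pos":[0,0,0.006],"twist":0,"fingers":255}

```text
clock: 17.9
ee_pos: [0.4758, 0.2373, 0.1488]
tcp_rot: [0.0, -0.1, 0.995, 0.0]
force: [-6.7, -5.2, 18.9]
width: 0.0247
gripper_force: 73.6
```

```bash
python3 go.py .4753 .238 .149 101.5
python3 - <<'E'
from bench import cams
from h import *
d=cams.get_image("side");b=(205,105,285,185)
a=d["image"][b[1]:b[3],b[0]:b[2]];c=d["image"][195:275,250:330]
cv2.imwrite("pics/f.png",cv2.resize(np.hstack([a,c]),None,fx=5,fy=5,interpolation=cv2.INTER_CUBIC)[:,:,::-1])
E
python3 go.py .4753 .238 .149 101.5
```

```text
t 17.9 pos [0.4758 0.2373 0.1488] yA 101.46 F [-6.66 -5.23 18.94] w 0.0247 grip 73.6 q7 1.41
shift [ 0.0008  0.0019 -0.0004] twist -0.0015 rows>= 0.0
t 17.95 pos [0.4758 0.2373 0.1489] yA 101.46 F [-6.29 -4.91 19.07] w 0.025 grip 73.6 q7 1.41
shift [ 0.0008  0.0018 -0.0004] twist -0.0014 rows>= 0.0
```

View pics/f.png

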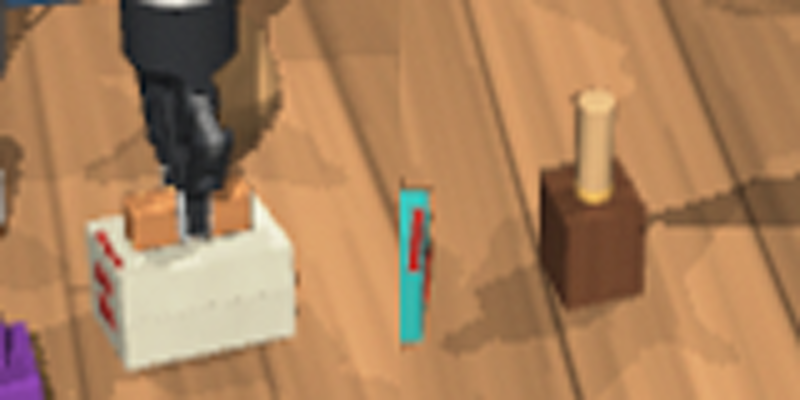

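The mould is closed with the halves flush, seam at (210,305), and the stylus stands upright at (595,150). The push reads 19 N, so I'll ease it to about 15 N.

servo_tool:
  increments:
    - {"delta_pos":[0,0,-0.0018],"twist":0,"fingers":255}
    - {"delta_pos":[0,0,-0.0018],"twist":0,"fingers":255}
    - {"delta_pos":[0,0,-0.0018],"twist":0,"fingers":255}
    - {"delta_pos":[0,0,-0.0018],"twist":0,"fingers":255}
    - {"delta_pos":[0,0,-0.0018],"twist":0,"fingers":255}
    - {"delta_pos":[0,0,-0.0018],"twist":0,"fingers":255}

```text
clock: 18.55
ee_pos: [0.4757, 0.2374, 0.1489]
tcp_rot: [0.0, -0.1, 0.995, 0.0]
force: [-5.2, -5.0, 14.2]
width: 0.0249
gripper_force: 73.0
```

```bash
python3 -c "
from bench import job;print(job.sign_off())"
```

```text
the job is handed in; nothing more can be done
None
```

I pressed the timer's button fully in and put the stylus back in its stand. I then closed the mould with the red ends together, still gripped by the handle and pressed with about 14 N, and handed the job in at 18.6 s; no verdict came back.

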